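# Free and hold the belt tensioner of a bottle-roller drive

## Robot

A 6-joint arm with a two-finger parallel gripper is mounted at the origin on the work surface. World frame = base frame: x ahead of the robot, y to its left, z up, the work surface at z = 0. Lengths are in m, angles in rad, forces in N, time in s.
With the tool pointing down it reaches from about 0.3 to 0.75 m from the base axis. Payload 8.5 kg.
Tool frame: the origin (TCP) lies midway between the tips of the shut fingers; the grasp point (between the pads) lies 19 mm behind it; z points along the fingers, y is the line along which they close (so a half turn about z gives the same grasp; the last joint's range is limited). The gripper opens to 85 mm and grips with 20 to 120 N. Pads are 22 mm wide; open, the fingers measure 114 mm over their backs; the gripper's body (76 mm by 85 mm) begins 54 mm behind the grasp point. The pads swing forward as they close: fully open they stand 13 mm farther back than shut.
Start: joints at [0.908, 0.381, 1.297, -0, 1.464, -0.215], TCP at [0.238, 0.496, 0.231] pointing down, gripper open.
Joint ranges: [-3.11, 3.11], [-0.89, 2.33], [0.22, 2.48], [-1.42, 4.56], [0.17, 2.85], [-2.88, 2.88]. Speed limits (rad/s): [2.39, 2.39, 3.14, 3.14, 3.14, 3.14].

## Interface

Orientations are given as a rotation vector (axis times angle).
In Python, from cell import arm gives the robot as it stands. The module is installed in compiled form; this text tells all that it offers.
- The arm moves only by the tool step_arm, never from a script. Its argument "plan" is a list of rows, each a list of 3 entries, a list of its own where there are three numbers: the shift along the tool's x, y, z in mm, then the turn about the tool's z in degrees, then the opening in per cent of the stroke, from 0 (shut) to 100 (fully open). In form: [[[tx, ty, tz], roll, grip], ...]. A call has 1 to 20 rows; each row is the pose to reach, as a shift and turn from the pose commanded when the call began, along the tool's axes at that moment; what a row does not reach only later rows make up. A row lasts 1/10 s, in which the tool goes at most 50 mm and 8.59 degrees, less where a joint would pass 70% of its speed; a pose out of reach is approached as far as the arm can. A call with a gripper value outside its range is refused whole. The fingers move at their own pace and stop on an object; "squeeze" is the grip in N (left out, the last holds). Time passes only in rows, so rows that repeat a pose let the fingers close. It gives the time, the measured TCP pose, the force, the opening and the grip force at its end, in the units of the state.
- arm.read_state(): the state, without advancing time (a new reading comes with each control period).
- arm.snapshot(name): name is "side" or "top"; returns a dict with "pixels" (384x512x3 uint8, red, green, blue), "camera_matrix" (3x3 intrinsics, pixels), "rvec" (rotation vector, rad) and "tvec" (3), from world to camera coordinates, as OpenCV has them. Camera axes: x right, y down, z forward; pixel columns grow to the right and rows downward; lengths in m; the calibration is good to about 2 mm. A picture is of the moment at which its call begins. There is no depth.
- arm.sign_off(): hands the job in; it is judged then, once.
The state is a dict: "time": time; "q": joint angles; "dq": joint speeds; "joint_efforts": joint torques, N m; "tool_pos": TCP position; "eef_rot": TCP orientation; "wrist_force": force on the tool from outside, world axes, zero at the start; "torque": the same for the moment, N m; "opening": opening from 0.0 (shut) to 1.0 (fully open); "gripper_force": force on a finger pad.
Only numpy, scipy, OpenCV 4.12 (cv2) and the standard library are available. Lean on these libraries where they do the work, as an engineer would, in place of code of your own. Each camera call takes 0.05 s, during which the arm holds its last target. There are 200 camera calls.

## Task

On the lab bench lies the open belt drive of a bottle roller; a lock pin standing up in its collar blocks the swing of the spring-loaded tensioner arm. Take the mallet and knock the pin down flush with its collar, touching the pin with nothing but the mallet, then put the mallet back on the bench clear of the drive. Then with the gripper swing the tensioner arm round against its spring until it is wound fully up to its stop, and finish while still holding it there, ready for a belt; leave the bottles and the beaker where they stand.

Things in the scene. Friction and masses are not known exactly. Their poses are not given: they have to be found in the camera images.
- drive: fixed drive unit: white plate 200 (x) x 240 (y) x 25 mm flat on the bench, origin at the centre of its underside. On it, in its frame in mm: flanged pulleys with tops at z 56, radius 34 at (60, 78) and 24 at (65, -85); tensioner pivot at (30, 0), top z 60; lock pin at (-54, -15) in a collar of radius 14, top z 34; stop post of radius 6 at (0, -42), top z 53. Its -x side is clear.
- pivot (a point): point on the tensioner arm's upright hinge axis, 60 mm above the bench, fixed to the drive, axes as the drive's. At rest the arm points 150 degrees anticlockwise from the drive's x axis
- roller_top (a point): centre of the top of the idler roller: upright black cylinder, 24 mm diameter, 47 to 85 mm above the bench, fixed on the free end of the tensioner arm (steel bar 16 mm wide, 37 to 47 mm above the bench), 100 mm from the pivot axis. Site x points outward along the arm. In the drive's frame it is at (-57, 50) mm at rest, (-48, -63) at the stop. Can be pinched from above or pushed.
- tensioner (a joint): angle of the tensioner arm in rad: 0 at rest, growing anticlockwise seen from above as it is wound up; hard stop at 1.2. A spring always pulls it back to 0, with about 1.8 N at the roller at rest and 6 N at the stop. With the lock pin up the arm is blocked at about 0.5; with the pin down it passes over the collar.
- lock_pin (a joint): how far the lock pin is pressed down in m: 0 = standing 16 mm proud of its collar, 0.016 = flush with the collar (end of travel); starts between 0 and 0.004. It has a light spring but sits tight: it takes about 6 to 8 N to move down and stays where it is left.
- pin_top (a point): centre of the top face of the upright steel lock pin, 14 mm in diameter; 50 mm above the bench when fully up, 34 mm when flush
- mallet: loose mallet, about 0.34 kg: grey plastic head, an upright cylinder of 44 mm diameter and 64 mm height, standing on its flat face; wooden handle, 20 mm wide and 16 mm high, level, at mid-height of the head (axis 32 mm above the face), reaching along the mallet's -x from the head to 134 mm from the head's axis. Origin at the centre of the head's underside. Most of the mass is in the head.
- handle (a point): point on the mallet's handle axis 44 mm from the head's axis (22 mm clear of the head), 32 mm above the bench as it stands, a good place to grip across the 20 mm width; axes as the mallet's
- bottle_a: small amber glass bottle with an orange cap, 58 mm diameter, 105 mm high, without label, upright; origin at the centre of its underside; bystander
- bottle_b: small amber glass bottle with an orange cap, 58 mm diameter, 105 mm high, with a paper label, upright; origin at the centre of its underside; bystander
- beaker: empty glass beaker, 66 mm diameter, 85 mm high, upright; origin at the centre of its underside; bystander
Mind the look-alikes: they are no part of the job. What is shaped like the mallet but turquoise is not meant.

How it is judged:
By the outcome, as a careful person would: the job done as asked, in the order asked, and still so for the second after the job is handed in, while the arm keeps its last pose, push and grip.
It also fails if it takes over 64 s, if anything falls off the work surface, if the arm or the gripper's body presses on something with over 40 N, if the wrist force passes 120 N, or if a joint passes its speed limit or range.

## Working session

There is one attempt and no reset: what is moved stays moved. The work goes in short steps, Python scripts to look and compute and a tool call to move; the robot and the scene stay as the last step left them, time stands still between calls to the robot, and variables do not carry over. Pictures are saved under pics/ and viewed, at most 10 in all, crops included, and the job is handed in when it is done.

Besides the shell and the picture viewer there is one more tool, called after "Request:" as a command line: name --argument value ..., lists and objects as JSON in quotes. step_arm: Moves the arm, as the interface text tells. Its arguments: {"type":"object","properties":{"plan":{"type":"array"},"squeeze":{"type":"number"}},"required":["plan"]}

```bash
mkdir -p pics
cat > h.py <<'E'
import numpy as np, cv2
from cell import arm
def snap(n,f):
    s=arm.snapshot(n); cv2.imwrite('pics/'+f+'.png',cv2.resize(s['pixels'][:,:,::-1],(800,600),interpolation=cv2.INTER_CUBIC))
    np.savez('pics/'+f+'.npz',**s); return s
def load(f): return dict(np.load('pics/'+f+'.npz'))
def proj(s,P): return cv2.projectPoints(np.array(P,float).reshape(-1,1,3),s['rvec'],s['tvec'],s['camera_matrix'],None)[0].reshape(-1,2)
def ray(s,uv):
    R=cv2.Rodrigues(s['rvec'])[0]; d=R.T@np.linalg.solve(s['camera_matrix'],[uv[0],uv[1],1.]); return -R.T@s['tvec'].ravel(),d
def atz(s,uv,z):
    c,d=ray(s,uv); return c+d*(z-c[2])/d[2]
def tri(s1,u1,s2,u2):
    c1,d1=ray(s1,u1);c2,d2=ray(s2,u2); a=np.linalg.lstsq(np.c_[d1,-d2],c2-c1,rcond=None)[0]
    p,q=c1+a[0]*d1,c2+a[1]*d2; return (p+q)/2,np.linalg.norm(p-q)
E
python3 - <<'E'
from h import *
for n in('side','top'):
    s=snap(n,n+'0'); print(n,(-cv2.Rodrigues(s['rvec'])[0].T@s['tvec'].ravel()).round(3))
st=arm.read_state(); print(st)
E
```

```text
side [ 0.551 -0.702  0.798]
top [ 0.507 -0.113  1.109]
{'time': 0.1, 'q': array([ 9.07709464e-01,  3.81133377e-01,  1.29815369e+00,  3.55925570e-05,
        1.46359856e+00, -2.15265676e-01]), 'dq': array([ 0.00017193, -0.00108682, -0.00247227,  0.00123785,  0.00183797,
        0.00177017]), 'joint_efforts': array([ 3.48498099e-03, -4.49214041e+01, -2.31657869e+01, -1.50414535e-04,
        3.65820917e-03, -2.81418085e-05]), 'tool_pos': array([0.23796697, 0.49557086, 0.23078152]), 'eef_rot': array([-6.97449255e-01, -3.06259865e+00,  1.81427937e-03]), 'wrist_force': array([ 0.0332146 , -0.51599847,  1.16336105]), 'torque': array([-2.10608268e-02,  1.18523522e-02,  8.49581805e-05]), 'gripper_force': 0.0, 'opening': 0.9987743108154099}
```

View pics/top0.png

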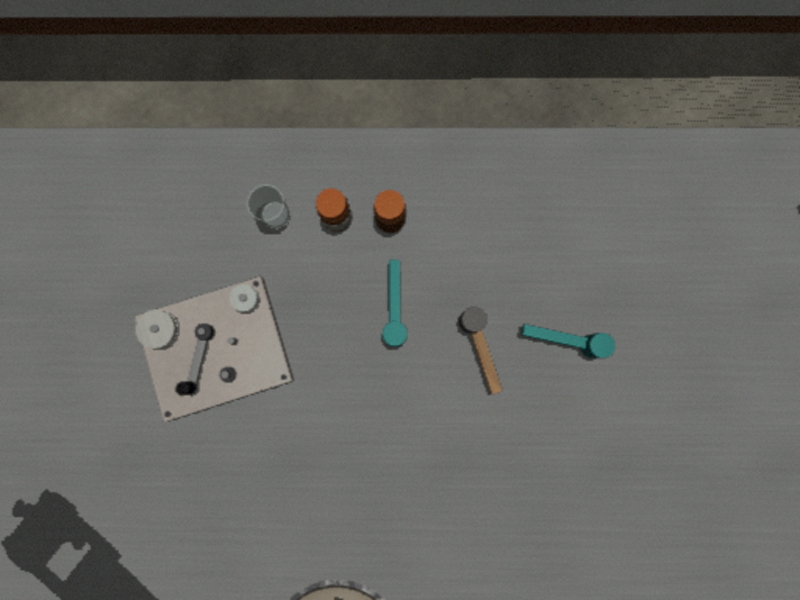

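View pics/side0.png

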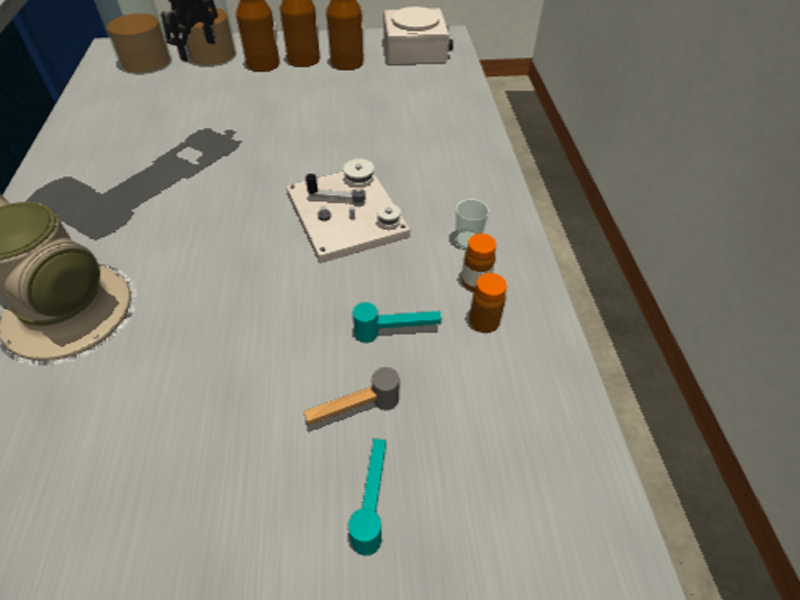

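The top view shows the drive around (214,349), roller (186,388), lock pin (227,374), and the real mallet with its head at (474,320) and handle end at (495,391). Turquoise look-alikes stand on both sides of it. The side view agrees: mallet head (385,375), pin (324,213).

Run:
```python
from h import *
from scipy.optimize import least_squares
T,S=load('top0'),load('side0'); k=.64
N=dict(p34=(60,78,56),p24=(65,-85,56),piv=(30,0,60),roll=(-57,50,85),pin=(-54,-15,49),post=(0,-42,53))
t=dict(p34=(155,329),p24=(243,297),piv=(204,331),roll=(186,388),pin=(227,374),post=(233,341))
s=dict(p34=(359,166),p24=(389,212),piv=(358,194),roll=(311,178),pin=(324,212),post=(352,210))
P=np.array(list(N.values()))/1e3; U=np.array(list(t.values()))*k; V=np.array(list(s.values()))*k
for n in N:
    p,g=tri(T,np.array(t[n])*k,S,np.array(s[n])*k); print(n,p.round(4),round(g,4))
def W(a):
    c,q=np.cos(a[2]),np.sin(a[2]); return P@np.array([[c,-q,0],[q,c,0],[0,0,1]]).T+[a[0],a[1],0]
f=lambda a:np.r_[proj(T,W(a))-U,proj(S,W(a))-V].ravel()
r=least_squares(f,[.45,.2,.27]); print(r.x,np.degrees(r.x[2])); print(f(r.x).reshape(-1,2).round(1).tolist()); print(W(r.x).round(4))
# mallet by colour
for n,I in(('T',T),('S',S)):
    h=cv2.cvtColor(I['pixels'],cv2.COLOR_RGB2HSV); 
    m=cv2.inRange(h,(5,90,60),(22,255,255)); 
    c,l,st,ce=cv2.connectedComponentsWithStats(m)
    print(n,[(st[i].tolist(),ce[i].round(1).tolist()) for i in range(1,c) if st[i,4]>60])
print(tri(T,np.array([474,320])*k,S,np.array([385,375])*k))
print(tri(T,np.array([495.5,391])*k,S,np.array([306,412])*k))
# crops
def crop(I,x0,y0,w,h,z): return cv2.resize(I['pixels'][y0:y0+h,x0:x0+w,::-1],(w*z,h*z),interpolation=cv2.INTER_CUBIC)
a=np.hstack([crop(T,85,170,105,102,4),crop(T,285,185,45,102,4)]);b=np.hstack([crop(S,180,95,85,72,4),crop(S,190,225,65,72,4)])
b=cv2.copyMakeBorder(b,0,0,0,a.shape[1]-b.shape[1],0); 
cv2.imwrite('pics/c0.png',cv2.resize(np.vstack([a,b]),None,fx=.85,fy=.85))
```

```text
p34 [0.5603 0.3165 0.0636] 0.005
p24 [0.6163 0.1666 0.0553] 0.002
piv [0.5559 0.2345 0.0518] 0.0012
roll [0.4591 0.2495 0.0881] 0.003
pin [0.4816 0.1945 0.0411] 0.0029
post [0.5399 0.1827 0.0523] 0.0039
[0.5275544  0.22338574 0.33288586] 19.072954585452866
[[1.0, -0.2], [0.8, -0.5], [-0.5, -0.4], [-0.6, 0.0], [0.2, -0.4], [-0.4, -1.2], [-1.1, 1.9], [-0.1, 0.4], [-0.3, -1.7], [-0.9, 0.4], [-0.7, -1.2], [-0.2, -0.3]]
[[0.5588 0.3167 0.056 ]
 [0.6168 0.1643 0.056 ]
 [0.5559 0.2332 0.06  ]
 [0.4573 0.252  0.085 ]
 [0.4814 0.1916 0.049 ]
 [0.5413 0.1837 0.053 ]]
T [([202, 120, 21, 20, 307], [211.4, 129.8]), ([239, 121, 20, 20, 303], [248.7, 130.8]), ([302, 212, 19, 40, 291], [310.9, 231.7])]
S [([151, 0, 28, 46, 950], [164.5, 22.1]), ([179, 0, 26, 43, 875], [191.8, 20.1]), ([209, 0, 23, 45, 905], [220.8, 21.3]), ([120, 5, 30, 37, 658], [134.8, 26.7]), ([68, 9, 40, 38, 1108], [88.5, 26.8]), ([307, 37, 34, 12, 340], [324.0, 42.5]), ([342, 56, 46, 95, 144], [365.6, 105.7]), ([296, 149, 29, 64, 1101], [310.4, 180.6]), ([388, 151, 32, 66, 117], [404.2, 184.9]), ([420, 218, 45, 92, 162], [443.2, 265.2]), ([195, 248, 47, 24, 452], [217.3, 259.3])]
(array([ 0.57715528, -0.23732857,  0.07304985]), np.float64(0.0035700112302327804))
(array([ 0.45400914, -0.2768087 ,  0.04679107]), np.float64(0.0009299502232990745))
```

View pics/c0.png

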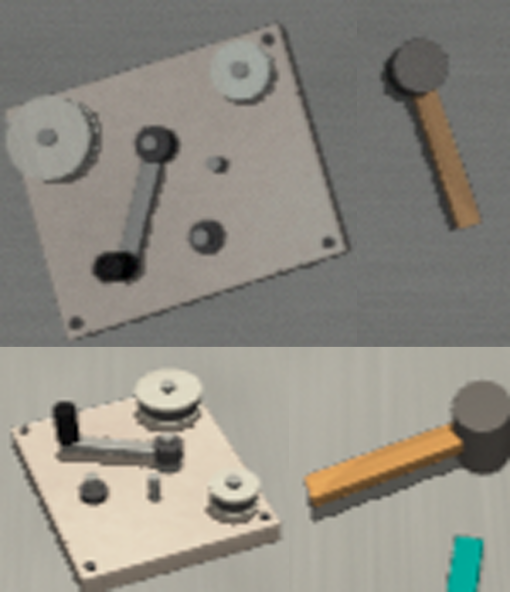

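Run:
```python
from h import *
from scipy.optimize import least_squares
T,S=load('top0'),load('side0')
N=np.array([(60,78,56),(65,-85,56),(30,0,60),(-57,50,85),(-54,-15,48),(0,-42,53),(100,120,25),(100,-120,25),(-100,-120,25),(-100,120,25)])/1e3
t=np.array([(48,138),(240,70),(154,144),(106,267),(203,236),(217,164),(6,113),(281,25),(347,250),(72,337)])/3.4+[85,170]
s=np.array([(169,387),(233,483),(167,441),(65,407),(91,477),(153,479),(np.nan,)*2,(278,527),(82,577),(12,431)])/3.4+[180,95-347/3.4]
for i in range(10):
    if i!=6: 
        p,g=tri(T,t[i],S,s[i]); print(N[i]*1e3,p.round(4),round(g,4))
def W(a,P):
    c,q=np.cos(a[2]),np.sin(a[2]); return P@np.array([[c,-q,0],[q,c,0],[0,0,1]]).T+[a[0],a[1],0]
f=lambda a:np.nan_to_num(np.r_[proj(T,W(a,N))-t,proj(S,W(a,N))-s]).ravel()
r=least_squares(f,[.45,.2,.27],loss='soft_l1'); print(r.x,np.degrees(r.x[2])); print(f(r.x).reshape(-1,2).round(1).tolist()); print(W(r.x,N[:6]).round(4))
# mallet
M=np.array([(0,0,64),(-134,0,40)])/1e3
mt=np.array([(303.5,204.7),(317.4,250.3)]); ms=np.array([190+195/3.4,225+55/3.4])
print('head',tri(T,mt[0],S,ms)); print('end',atz(T,mt[1],.04))
g=lambda a:np.r_[(proj(T,W(a,M))-mt).ravel(),(proj(S,W(a,M[:1]))-ms).ravel()]
m=least_squares(g,[.57,-.24,.3]); print(m.x,np.degrees(m.x[2]),g(m.x).round(1)); print('handle',W(m.x,np.array([[-.044,0,.032]])))
np.savez('est.npz',d=r.x,m=m.x)
```

```text
[60. 78. 56.] [0.5602 0.3181 0.0604] 0.0046
[ 65. -85.  56.] [0.6147 0.1653 0.0593] 0.0024
[30.  0. 60.] [0.5551 0.2328 0.0593] 0.0032
[-57.  50.  85.] [0.4589 0.2573 0.0873] 0.0037
[-54. -15.  48.] [0.4813 0.1926 0.0531] 0.0019
[  0. -42.  53.] [0.5395 0.1828 0.0547] 0.0032
[ 100. -120.   25.] [0.6561 0.1419 0.022 ] 0.0015
[-100. -120.   25.] [0.4704 0.0808 0.0308] 0.0027
[-100.  120.   25.] [0.3981 0.3052 0.0254] 0.0019
[0.52693607 0.22561733 0.31155795] 17.850955400627583
[[0.6, -0.7], [0.6, -0.4], [-0.8, -0.7], [0.9, -0.2], [-0.3, 0.0], [-0.9, -0.7], [-0.6, -1.8], [-0.3, -1.4], [0.4, 0.1], [-1.4, 0.8], [-0.6, 1.1], [-0.3, 1.0], [-0.4, -0.5], [-1.0, 0.9], [-0.5, 0.8], [-0.4, -0.1], [0.0, 0.0], [0.6, -0.7], [-0.9, 1.4], [-1.1, -0.6]]
[[0.5601 0.3183 0.056 ]
 [0.6149 0.1646 0.056 ]
 [0.5555 0.2348 0.06  ]
 [0.4574 0.2557 0.085 ]
 [0.4801 0.1948 0.048 ]
 [0.5398 0.1856 0.053 ]]
head (array([ 0.57854327, -0.23820582,  0.06878056]), np.float64(0.005237594081688994))
end [ 0.45304566 -0.27867542  0.04      ]
[ 0.57942223 -0.23691689  0.31907196] 18.28147645593829 [-0.7 -1.2  0.1  0.3 -0.7  0.7]
handle [[ 0.53764304 -0.25071905  0.032     ]]
```

```bash
cat >> h.py <<'E'
def yaw(st): R=cv2.Rodrigues(st['eef_rot'])[0]; return np.degrees(np.arctan2(R[1,0],R[0,0]))
def go(*ways):
    "ways: (x,y,z,tool-x yaw deg) -> shift mm, roll deg from the present pose"
    st=arm.read_state(); R=cv2.Rodrigues(st['eef_rot'])[0]; print('t',round(st['time'],2),'tcp',st['tool_pos'].round(4),'yaw',round(yaw(st),1),'F',st['wrist_force'].round(1),'T',st['torque'].round(2),'open',round(st['opening'],3),'grip',round(st['gripper_force'],1))
    for w in ways: print('  ',(R.T@(np.array(w[:3])-st['tool_pos'])*1e3).round(1),round((yaw(st)-w[3]+180)%360-180,1))
E
python3 - <<'E'
from h import *
go((.5375,-.2505,.12,198.3),(.5375,-.2505,.013,198.3))
E
```

```text
t 0.1 tcp [0.238  0.4956 0.2308] yaw 154.3 F [ 0.  -0.5  1.2] T [-0.02  0.01  0.  ] open 0.999 grip 0.0
   [-593.1 -542.7  111.3] -44.0
   [-593.1 -542.5  218.3] -44.0
```

Request:
step_arm --plan '[[[-593, -543, 0], -44, 100], [[-593, -543, 0], -44, 100], [[-593, -543, 0], -44, 100], [[-593, -543, 0], -44, 100], [[-593, -543, 0], -44, 100], [[-593, -543, 0], -44, 100], [[-593, -543, 0], -44, 100], [[-593, -543, 0], -44, 100], [[-593, -543, 0], -44, 100], [[-593, -543, 0], -44, 100], [[-593, -543, 0], -44, 100], [[-593, -543, 0], -44, 100], [[-593, -543, 0], -44, 100], [[-593, -543, 0], -44, 100], [[-593, -543, 0], -44, 100], [[-593, -543, 0], -44, 100], [[-593, -543, 0], -44, 100], [[-593, -543, 50], -44, 100], [[-593, -543, 100], -44, 100], [[-593, -543, 111], -44, 100]]'

```text
time: 2.1
tool_pos: [0.5352, -0.2491, 0.115]
eef_rot: [0.499, -3.094, -0.012]
wrist_force: [-0.0, 0.7, 0.1]
opening: 0.997
gripper_force: 0.0
```

Run:
```python
from h import *
go((.5375,-.2505,.013,198.3)); snap('side','side1')
```

```text
t 2.1 tcp [ 0.5352 -0.2491  0.115 ] yaw -161.7 F [-0.   0.7  0.1] T [0.03 0.03 0.05] open 0.997 grip 0.0
   [ -2.3  -2.9 102. ] 0.0
```

View pics/side1.png

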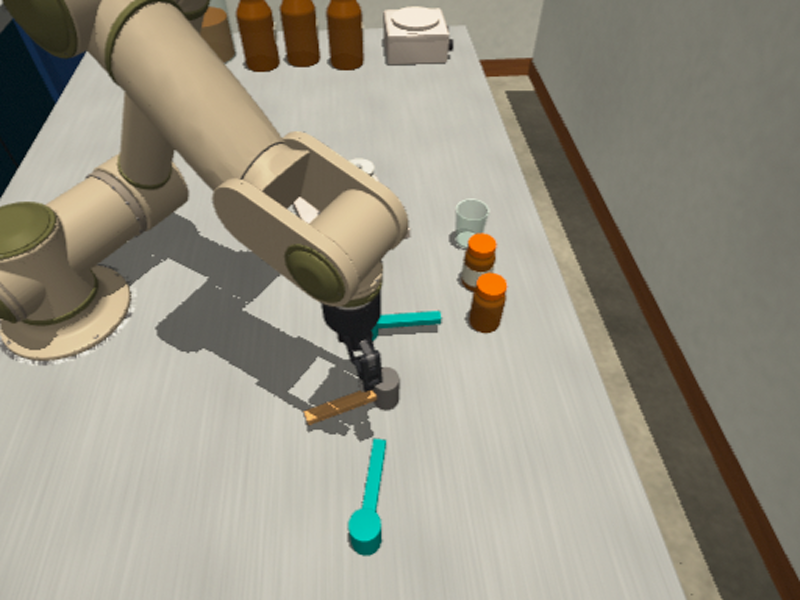

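The gripper at (365,370) stands over the handle next to the grey head at (388,385), and its fingers lie across the handle. I'll descend now.

Request:
step_arm --plan '[[[0, 0, 40], 0, 100], [[0, 0, 80], 0, 100], [[0, 0, 80], 0, 100], [[0, 0, 80], 0, 100]]'

```text
time: 2.55
tool_pos: [0.5386, -0.2511, 0.0427]
eef_rot: [-0.501, 3.1, -0.003]
wrist_force: [0.8, 0.7, 0.6]
opening: 0.998
gripper_force: 0.0
```

Run:
```python
from h import *
go((.5375,-.2505,.013,198.3))
```

```text
t 2.55 tcp [ 0.5386 -0.2511  0.0427] yaw -161.6 F [0.8 0.7 0.6] T [ 0.   -0.04  0.01] open 0.998 grip 0.0
   [ 0.9  0.9 29.7] 0.1
```

Request:
step_arm --plan '[[[0, 0, 27], 0, 100], [[0, 0, 27], 0, 100], [[0, 0, 27], 0, 100], [[0, 0, 27], 0, 10], [[0, 0, 27], 0, 10], [[0, 0, 27], 0, 10], [[0, 0, 27], 0, 10], [[0, 0, 27], 0, 10], [[0, 0, 27], 0, 10], [[0, 0, 27], 0, 10], [[0, 0, 27], 0, 10], [[0, 0, 27], 0, 10]]' --squeeze 110

```text
time: 3.75
tool_pos: [0.5377, -0.2507, 0.0138]
eef_rot: [-0.501, 3.101, -0.001]
wrist_force: [-1.7, -0.2, 5.2]
opening: 0.209
gripper_force: 107.2
```

Run:
```python
from h import *
go((.5375,-.2505,.013,198.3))
```

```text
t 3.75 tcp [ 0.5377 -0.2507  0.0138] yaw -161.7 F [-1.7 -0.2  5.2] T [0.14 0.08 0.06] open 0.209 grip 107.2
   [0.2 0.2 0.8] 0.0
```

Request:
step_arm --plan '[[[0, 0, -20], 0, 10], [[0, 0, -50], 0, 10], [[0, 0, -90], 0, 10], [[0, 0, -130], 0, 10], [[0, 0, -150], 0, 10], [[0, 0, -150], 0, 10], [[0, 0, -150], 0, 10], [[0, 0, -150], 0, 10]]'

```text
time: 4.55
tool_pos: [0.5368, -0.2499, 0.161]
eef_rot: [0.5, -3.099, -0.005]
wrist_force: [-0.5, -0.1, -3.5]
opening: 0.213
gripper_force: 108.0
```

Run:
```python
from h import *
# head offset from tcp along handle
e=np.load('est.npz'); d=e['d']; st=arm.read_state()
print('m',e['m'],'offset',(e['m'][:2]-st['tool_pos'][:2]))
pin=np.array([.4805,.1942]); off=e['m'][:2]-np.array([.5377,-.2507])
w=pin-off; print(w); go((*w,.16,198.3),(*w,.047,198.3))
a=snap('side','side2'); b=snap('top','top2')
def crop(I,c,z,w=100,h=90):
    x0,y0=int(c[0]-w/2),int(c[1]-h/2); print(x0,y0); return cv2.resize(I['pixels'][y0:y0+h,x0:x0+w,::-1],(w*z,h*z),interpolation=cv2.INTER_CUBIC)
p=st['tool_pos']; cv2.imwrite('pics/c2.png',np.hstack([crop(b,proj(b,p)[0],4),crop(a,proj(a,p)[0],4)]))
```

```text
m [ 0.57942223 -0.23691689  0.31907196] offset [0.04261766 0.01301796]
[0.43877777 0.18041689]
t 4.55 tcp [ 0.5368 -0.2499  0.161 ] yaw -161.7 F [-0.5 -0.1 -3.5] T [-0.12  0.19 -0.01] open 0.213 grip 108.0
   [-42.4 439.3   2.4] 0.0
   [-42.7 438.9 115.4] 0.0
262 173
177 179
```

View pics/c2.png

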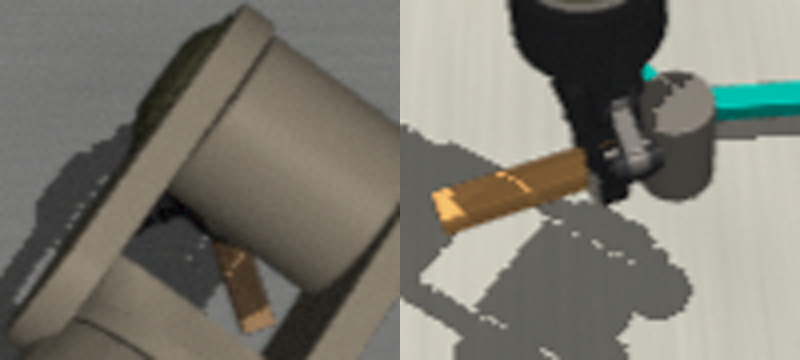

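The right-hand (side) crop shows the mallet held level, with the head upright at (680,135). The top view is mostly hidden by the arm. Next I carry it over to the pin.

Request:
step_arm --plan '[[[-4, 40, 0], 0, 10], [[-8, 85, 0], 0, 10], [[-12, 130, 0], 0, 10], [[-17, 175, 0], 0, 10], [[-21, 220, 0], 0, 10], [[-25, 265, 0], 0, 10], [[-30, 310, 0], 0, 10], [[-34, 355, 0], 0, 10], [[-38, 395, 0], 0, 10], [[-41, 425, 0], 0, 10], [[-42, 439, 0], 0, 10], [[-42, 439, 0], 0, 10], [[-42, 439, 30], 0, 10], [[-42, 439, 55], 0, 10], [[-42, 439, 55], 0, 10], [[-42, 439, 55], 0, 10], [[-42, 439, 55], 0, 10]]'

```text
time: 6.35
tool_pos: [0.4401, 0.1792, 0.1094]
eef_rot: [-0.5, 3.1, -0.0]
wrist_force: [1.0, 0.9, -2.6]
opening: 0.212
gripper_force: 108.0
```

Run:
```python
from h import *
go((.4388,.1804,.047,198.3))
a=snap('side','side3'); b=snap('top','top3')
def crop(I,c,z,w=100,h=120):
    x0,y0=int(c[0]-w/2),int(c[1]-h/2); print(x0,y0); return cv2.resize(I['pixels'][y0:y0+h,x0:x0+w,::-1],(w*z,h*z),interpolation=cv2.INTER_CUBIC)
p=np.array([.4805,.194,.05]); cv2.imwrite('pics/c3.png',np.hstack([crop(b,proj(b,p)[0],4),crop(a,proj(a,p)[0],4)]))
```

```text
t 6.35 tcp [0.4401 0.1792 0.1094] yaw -161.7 F [ 1.   0.9 -2.6] T [-0.02  0.09  0.03] open 0.212 grip 108.0
   [ 1.   1.6 62.4] 0.0
94 179
156 73
```

View pics/c3.png

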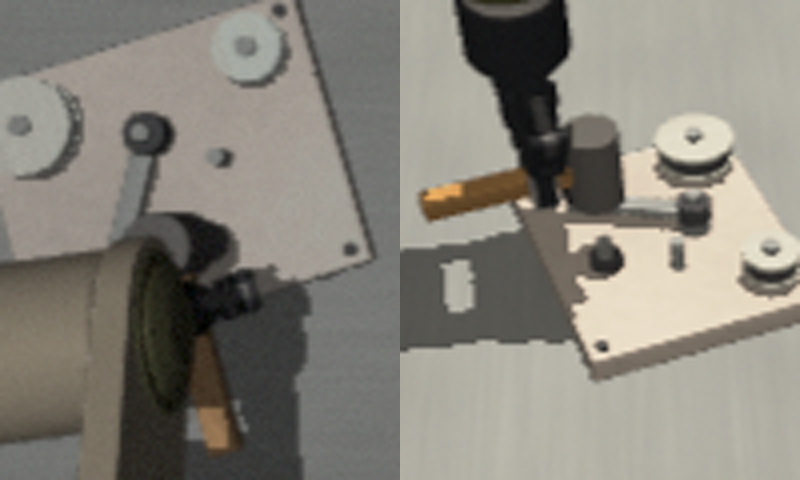

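Run:
```python
from h import *
a=load('side3')
for z in(.096,.16): print(z,proj(a,[.4815,.1928,z]))
c=np.array([[.022*np.cos(t)+.4815,.022*np.sin(t)+.1928,z] for z in(.096,.16) for t in np.linspace(0,6.3,60)]); q=(proj(a,c)-[156,73])*4+[400,0]; print(q.min(0),q.max(0))
```

```text
0.096 [[205.20514434 122.63816346]]
0.16 [[203.09362761 105.62585401]]
[558.98397579 113.1120638 ] [624.86394785 216.48917194]
```

The side crop shows the head at (595,165) where predicted, hanging over the collar. The path down is clear, so I lower it onto the pin.

Request:
step_arm --plan '[[[1, 1, 25], 0, 10], [[1, 1, 38], 0, 10], [[1, 1, 43], 0, 10], [[1, 1, 47], 0, 10], [[1, 1, 51], 0, 10], [[1, 1, 55], 0, 10], [[1, 1, 58], 0, 10], [[1, 1, 60], 0, 10], [[1, 1, 60], 0, 10], [[1, 1, 60], 0, 10]]'

```text
time: 7.45
tool_pos: [0.4382, 0.1801, 0.0483]
eef_rot: [-0.501, 3.101, -0.0]
wrist_force: [-2.2, -0.8, 1.3]
opening: 0.212
gripper_force: 109.0
```

Run:
```python
from h import *
go((.4388,.1804,.047,198.3))
```

```text
t 7.45 tcp [0.4382 0.1801 0.0483] yaw -161.7 F [-2.2 -0.8  1.3] T [-0.21  0.37 -0.01] open 0.212 grip 109.0
   [-0.7  0.1  1.3] 0.0
```

Request:
step_arm --plan '[[[0, 0, 1], 0, 10], [[0, 0, 2], 0, 10], [[0, 0, 2], 0, 10], [[0, 0, 2], 0, 10]]'

```text
time: 7.85
tool_pos: [0.4379, 0.18, 0.0473]
eef_rot: [-0.501, 3.101, -0.001]
wrist_force: [-8.1, -3.2, 16.9]
opening: 0.212
gripper_force: 111.2
```

Run:
```python
from h import *
go((.4388,.1804,.047,198.3))
```

```text
t 7.85 tcp [0.4379 0.18   0.0473] yaw -161.6 F [-8.1 -3.2 16.9] T [-0.4   0.99 -0.01] open 0.212 grip 111.2
   [-1.   0.1  0.3] 0.1
```

Request:
step_arm --plan '[[[0, 0, 1], 0, 10], [[0, 0, 1], 0, 10], [[0, 0, 1], 0, 10]]'

```text
time: 8.15
tool_pos: [0.4377, 0.1799, 0.047]
eef_rot: [-0.501, 3.101, -0.001]
wrist_force: [-12.1, -4.4, 26.2]
opening: 0.211
gripper_force: 112.7
```

Run:
```python
from h import *
go((.4388,.1804,.047,198.3))
```

```text
t 8.15 tcp [0.4377 0.1799 0.047 ] yaw -161.6 F [-12.1  -4.4  26.2] T [-0.63  1.38 -0.05] open 0.211 grip 112.7
   [-1.2  0.1  0. ] 0.1
```

Request:
step_arm --plan '[[[0, 0, -20], 0, 10], [[0, 0, -55], 0, 10], [[0, 0, -95], 0, 10], [[0, 0, -120], 0, 10], [[0, -45, -120], 0, 10], [[0, -90, -120], 0, 10], [[0, -130, -120], 0, 10], [[0, -150, -120], 0, 10], [[0, -150, -120], 0, 10], [[0, -150, -120], 0, 10], [[0, -150, -120], 0, 10]]'

```text
time: 9.25
tool_pos: [0.4849, 0.0386, 0.1651]
eef_rot: [0.502, -3.101, -0.001]
wrist_force: [-0.4, 0.5, -3.4]
opening: 0.21
gripper_force: 108.6
```

Run:
```python
from h import *
go((.5377,-.2507,.06,198.3))
a=snap('side','side4'); b=snap('top','top4')
def crop(I,c,z,w=100,h=120):
    x0,y0=int(c[0]-w/2),int(c[1]-h/2); print(x0,y0); return cv2.resize(I['pixels'][y0:y0+h,x0:x0+w,::-1],(w*z,h*z),interpolation=cv2.INTER_CUBIC)
p=np.array([.4805,.194,.034]); cv2.imwrite('pics/c4.png',np.hstack([crop(b,proj(b,p)[0]+[20,0],4),crop(a,proj(a,p)[0],8,50,60)]))
```

```text
t 9.25 tcp [0.4849 0.0386 0.1651] yaw -161.6 F [-0.4  0.5 -3.4] T [-0.06  0.12  0.02] open 0.21 grip 108.6
   [  41.2 -291.2  105. ] 0.1
116 179
181 107
```

View pics/c4.png

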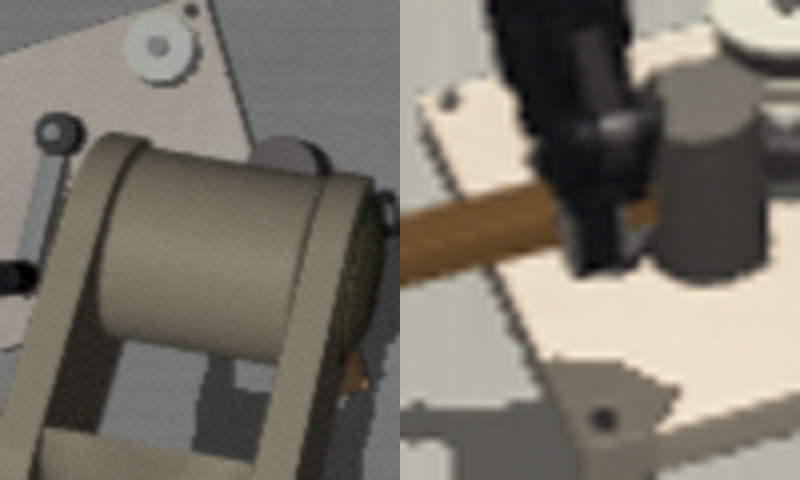

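The mallet itself at (700,170) hides the pin, so I carry it to its put-down spot and look from there.

Request:
step_arm --plan '[[[6, -45, 0], 0, 10], [[12, -90, 0], 0, 10], [[19, -135, 0], 0, 10], [[25, -180, 0], 0, 10], [[31, -220, 0], 0, 10], [[36, -255, 0], 0, 10], [[40, -285, 0], 0, 10], [[41, -291, 40], 0, 10], [[41, -291, 80], 0, 10], [[41, -291, 105], 0, 10], [[41, -291, 105], 0, 10], [[41, -291, 105], 0, 10]]'

```text
time: 10.55
tool_pos: [0.5385, -0.2511, 0.0611]
eef_rot: [-0.502, 3.101, -0.001]
wrist_force: [-0.1, -0.1, -2.0]
opening: 0.21
gripper_force: 108.6
```

Run:
```python
from h import *
go((.5377,-.2507,.014,198.3))
a=snap('side','side5'); b=snap('top','top5')
def crop(I,c,z,w=100,h=120):
    x0,y0=int(c[0]-w/2),int(c[1]-h/2); print(x0,y0); return cv2.resize(I['pixels'][y0:y0+h,x0:x0+w,::-1],(w*z,h*z),interpolation=cv2.INTER_CUBIC)
p=np.array([.4805,.194,.034])
o=load('side0'); u=load('top0')
k=lambda I:crop(I,proj(I,p)[0],10,40,30)
cv2.imwrite('pics/c5.png',np.vstack([np.hstack([k(b),k(a)]),np.hstack([k(u),k(o)])]))
```

```text
t 10.55 tcp [ 0.5385 -0.2511  0.0611] yaw -161.6 F [-0.1 -0.1 -2. ] T [-0.06  0.08  0.03] open 0.21 grip 108.6
   [ 0.7  0.7 47.1] 0.1
126 224
186 122
126 224
186 122
```

View pics/c5.png

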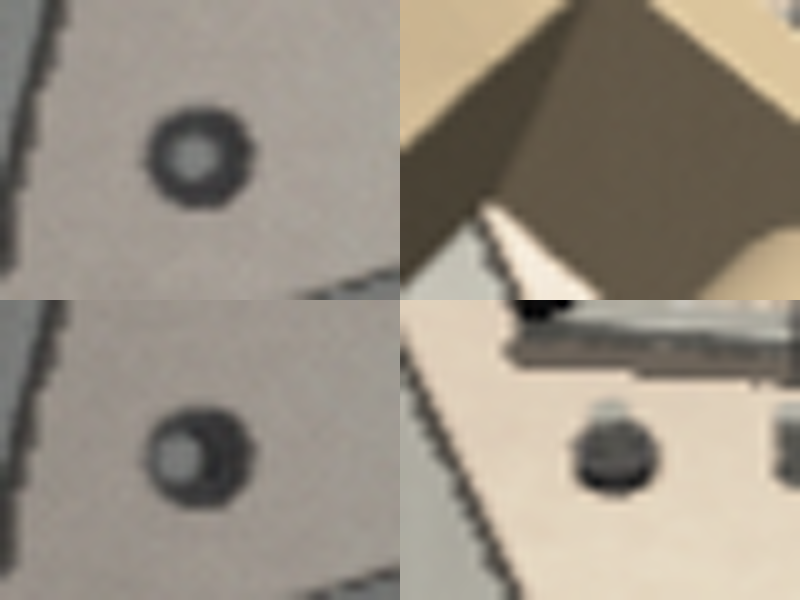

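In the top crops the pin's light disc has moved from (180,457), offset by its height, to (195,157), concentric with the collar. That and the hard stop at 34 mm say it is flush. Now I put the mallet down.

Request:
step_arm --plan '[[[0, 0, 20], 0, 10], [[0, 0, 35], 0, 10], [[0, 0, 42], 0, 10], [[0, 0, 46], 0, 10], [[0, 0, 46], 0, 10], [[0, 0, 46], 0, 10], [[0, 0, 46], 0, 10]]'

```text
time: 11.35
tool_pos: [0.5382, -0.2516, 0.0151]
eef_rot: [-0.501, 3.1, -0.001]
wrist_force: [0.1, 1.4, -2.7]
opening: 0.212
gripper_force: 108.9
```

Run:
```python
from h import *
go((.5377,-.2507,.0138,198.3))
```

```text
t 11.35 tcp [ 0.5382 -0.2516  0.0151] yaw -161.7 F [ 0.1  1.4 -2.7] T [-0.05  0.2  -0.02] open 0.212 grip 108.9
   [0.2 1.  1.3] 0.0
```

Request:
step_arm --plan '[[[0, 0, 1.3], 0, 10], [[0, 0, 1.3], 0, 10], [[0, 0, 1.3], 0, 100], [[0, 0, 1.3], 0, 100], [[0, 0, 1.3], 0, 100], [[0, 0, 1.3], 0, 100], [[0, 0, 1.3], 0, 100], [[0, 0, 1.3], 0, 100], [[0, 0, 1.3], 0, 100], [[0, 0, -20], 0, 100], [[0, 0, -60], 0, 100], [[0, 0, -110], 0, 100], [[0, 0, -160], 0, 100], [[0, 0, -185], 0, 100], [[0, 0, -185], 0, 100], [[0, 0, -185], 0, 100]]'

```text
time: 12.95
tool_pos: [0.5377, -0.2512, 0.199]
eef_rot: [0.501, -3.101, -0.0]
wrist_force: [-0.5, 0.3, 0.0]
opening: 1.001
gripper_force: 0.0
```

Run:
```python
from h import *
go((.4577,.255,.2,168),(.4577,.255,.053,168))
```

```text
t 12.95 tcp [ 0.5377 -0.2512  0.199 ] yaw -161.7 F [-0.5  0.3  0. ] T [-0.07 -0.   -0.03] open 1.001 grip 0.0
   [-83.4 505.7  -0.9] 30.3
   [-83.4 505.7 146.1] 30.3
```

Request:
step_arm --plan '[[[-8, 45, 0], 3, 60], [[-16, 95, 0], 6, 60], [[-24, 143, 0], 9, 60], [[-32, 190, 0], 12, 60], [[-40, 238, 0], 15, 60], [[-48, 286, 0], 18, 60], [[-56, 334, 0], 20, 60], [[-64, 382, 0], 23, 60], [[-71, 430, 0], 26, 60], [[-78, 470, 0], 28, 60], [[-82, 495, 0], 30, 60], [[-83, 506, 0], 30, 60], [[-83, 506, 30], 30, 60], [[-83, 506, 55], 30, 60], [[-83, 506, 55], 30, 60], [[-83, 506, 55], 30, 60], [[-83, 506, 55], 30, 60]]'

```text
time: 14.65
tool_pos: [0.4581, 0.2547, 0.1454]
eef_rot: [0.319, 3.124, 0.001]
wrist_force: [0.2, -0.2, 0.2]
opening: 0.601
gripper_force: 0.0
```

Run:
```python
from h import *
go((.4577,.255,.053,168))
a=snap('side','side6'); b=snap('top','top6')
def crop(I,c,z,w=100,h=120):
    x0,y0=int(c[0]-w/2),int(c[1]-h/2); print(x0,y0); return cv2.resize(I['pixels'][y0:y0+h,x0:x0+w,::-1],(w*z,h*z),interpolation=cv2.INTER_CUBIC)
cv2.imwrite('pics/c6.png',np.hstack([crop(a,proj(a,[.47,.22,.08])[0],6,75,90),np.vstack([crop(a,proj(a,[.54,-.25,.03])[0],3,100,90),crop(b,proj(b,[.54,-.25,.03])[0],3,100,90)])]))
```

```text
t 14.65 tcp [0.4581 0.2547 0.1454] yaw 168.3 F [ 0.2 -0.2  0.2] T [ 0.01 -0.01  0.03] open 0.601 grip 0.0
   [ 0.6  0.1 92.4] 0.3
164 76
181 209
256 173
```

View pics/c6.png

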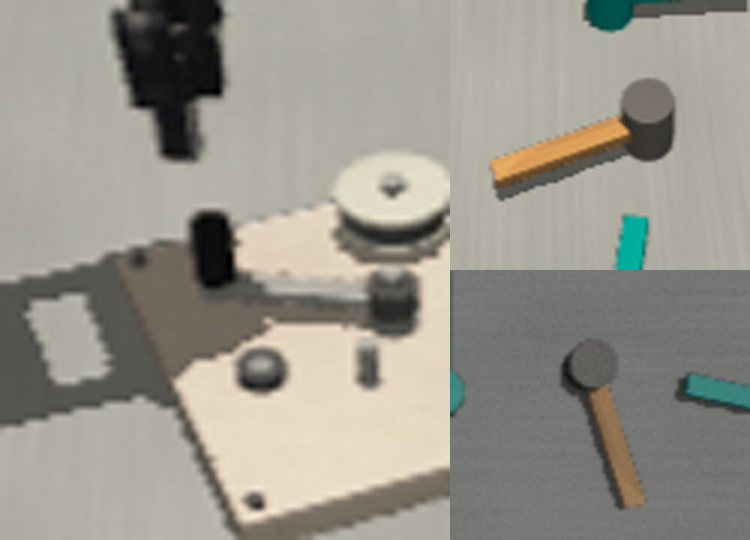

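The pin now sits flush in its collar at (262,368). The mallet stands on the bench at (648,120), and the gripper is above the roller at (210,245). I go down and pinch.

Request:
step_arm --plan '[[[0, 0, 40], 0, 60], [[0, 0, 75], 0, 60], [[0, 0, 92], 0, 60], [[0, 0, 92], 0, 60], [[0, 0, 92], 0, 60], [[0, 0, 92], 0, 10], [[0, 0, 92], 0, 10], [[0, 0, 92], 0, 10], [[0, 0, 92], 0, 10], [[0, 0, 92], 0, 10], [[0, 0, 92], 0, 10], [[0, 0, 92], 0, 10]]' --squeeze 50

```text
time: 15.95
tool_pos: [0.4581, 0.2555, 0.0537]
eef_rot: [0.319, 3.123, 0.002]
wrist_force: [-1.3, 1.7, 4.9]
opening: 0.267
gripper_force: 48.6
```

Run:
```python
from h import *
d=np.load('est.npz')['d']; st=arm.read_state(); y0=yaw(st); p=st['tool_pos']
piv=np.array([.5555,.2340]); a0=np.arctan2(*(p[:2]-piv)[::-1]); r=np.linalg.norm(p[:2]-piv); print('a0',np.degrees(a0),'r',r)
th=np.radians([4,10,17,24,31,38,45,52,58,63,66,68.75,70.5])
go(*[(*(piv+.1*np.array([np.cos(np.radians(167.9)+t),np.sin(np.radians(167.9)+t)])),p[2],y0+np.degrees(t)) for t in np.r_[0,th]])
```

```text
a0 167.5788060939823 r 0.09974945950769175
t 15.95 tcp [0.4581 0.2555 0.0537] yaw 168.3 F [-1.3  1.7  4.9] T [0.24 0.18 0.01] open 0.267 grip 48.6
   [ 0.3 -0.6 -0. ] 0.0
   [ 0.1 -7.5 -0. ] -4.0
   [ -1.1 -17.9  -0. ] -10.0
   [ -3.9 -29.8  -0. ] -17.0
   [ -8.1 -41.3  -0.1] -24.0
   [-13.6 -52.2  -0.1] -31.0
   [-20.5 -62.3  -0.1] -38.0
   [-28.5 -71.5  -0.1] -45.0
   [-37.6 -79.7  -0. ] -52.0
   [-46.1 -85.7  -0. ] -58.0
   [-53.7 -90.1  -0. ] -63.0
   [-58.4 -92.4  -0. ] -66.0
   [-62.8 -94.2  -0. ] -68.8
   [-65.6 -95.3  -0. ] -70.5
```

Request:
step_arm --plan '[[[0, -7, 0], -4, 10], [[-1, -18, 0], -10, 10], [[-4, -30, 0], -17, 10], [[-8, -41, 0], -24, 10], [[-14, -52, 0], -31, 10], [[-20, -62, 0], -38, 10], [[-28, -71, 0], -45, 10], [[-28, -71, 0], -45, 10], [[-28, -71, 0], -45, 10], [[-28, -71, 0], -45, 10]]'

```text
time: 16.95
tool_pos: [0.4735, 0.1811, 0.0538]
eef_rot: [-0.897, 3.002, 0.001]
wrist_force: [8.5, 8.5, -1.9]
opening: 0.264
gripper_force: 49.7
```

Run:
```python
from h import *
st=arm.read_state(); p=st['tool_pos']
piv=np.array([.5555,.2340]); v=p[:2]-piv; print(np.degrees(np.arctan2(v[1],v[0]))%360-167.9,np.linalg.norm(v))
R=cv2.Rodrigues(st['eef_rot'])[0]; print('F tool',(R.T@st['wrist_force']).round(1))
y0=yaw(st)
go(*[(*(piv+.1*np.array([np.cos(np.radians(167.9+t)),np.sin(np.radians(167.9+t))])),p[2],167.9+t) for t in (45,52,58,63,66,68.75,70.5)])
```

```text
44.934271675724574 0.09758709499222232
F tool [-11.8   2.4   2. ]
t 16.95 tcp [0.4735 0.1811 0.0538] yaw -146.7 F [ 8.5  8.5 -1.9] T [ 1.45 -1.19 -0.18] open 0.264 grip 49.7
   [ 2.4 -0.1 -0. ] 0.4
   [  1.7 -12.3   0. ] -6.6
   [ -0.  -22.6   0. ] -12.6
   [ -2.3 -31.    0.1] -17.6
   [ -4.  -36.    0.1] -20.6
   [ -5.8 -40.4   0.1] -23.4
   [ -7.1 -43.2   0.1] -25.1
```

Request:
step_arm --plan '[[[-2, 0, 0], 0, 10], [[-3, -12, 0], -7, 10], [[-4.5, -22.5, 0], -13, 10], [[-7, -31, 0], -18, 10], [[-7, -31, 0], -18, 10], [[-7, -31, 0], -18, 10]]'

```text
time: 17.55
tool_pos: [0.4946, 0.1585, 0.0537]
eef_rot: [-1.356, 2.829, 0.0]
wrist_force: [1.6, 5.2, 5.6]
opening: 0.264
gripper_force: 50.5
```

```bash
cat > m.py <<'E'
from h import *
st=arm.read_state(); p=st['tool_pos']
piv=np.array([.5555,.2340]); v=p[:2]-piv; print(np.degrees(np.arctan2(v[1],v[0]))%360-167.9,np.linalg.norm(v))
R=cv2.Rodrigues(st['eef_rot'])[0]; print('F tool',(R.T@st['wrist_force']).round(1))
go(*[(*(piv+.1*np.array([np.cos(np.radians(167.9+t)),np.sin(np.radians(167.9+t))])),p[2],167.9+t) for t in (63,66,68.75,70.5)])
E
python3 m.py
```

```text
63.205689466274606 0.09704555952134974
F tool [-5.   2.  -5.5]
t 17.55 tcp [0.4946 0.1585 0.0537] yaw -128.8 F [1.6 5.2 5.6] T [ 0.95 -0.09 -0.37] open 0.264 grip 50.5
   [ 3.   0.4 -0. ] 0.3
   [ 2.8 -4.9 -0. ] -2.7
   [ 2.5 -9.7  0. ] -5.4
   [  2.2 -12.7   0. ] -7.2
```

Request:
step_arm --plan '[[[-1, -4, 0], -2, 10], [[-1.5, -8, 0], -4, 10], [[-2, -11, 0], -6, 10], [[-2, -11, 0], -6, 10], [[-2, -11, 0], -6, 10]]'

```text
time: 18.05
tool_pos: [0.5021, 0.1531, 0.0536]
eef_rot: [1.504, -2.758, -0.003]
wrist_force: [-7.2, 2.6, 12.0]
opening: 0.266
gripper_force: 51.1
```

```bash
python3 m.py
```

```text
68.671428845803 0.09694054760327776
F tool [  1.7   7.4 -12. ]
t 18.05 tcp [0.5021 0.1531 0.0536] yaw -122.8 F [-7.2  2.6 12. ] T [ 0.59  1.19 -0.78] open 0.266 grip 51.1
   [2.5 9.9 0. ] 6.3
   [2.9 4.7 0. ] 3.3
   [ 3.1 -0.1 -0. ] 0.6
   [ 3.  -3.2 -0. ] -1.2
```

Request:
step_arm --plan '[[[0, -1.5, -0.5], 0, 10], [[0, -3, -1], -1, 10], [[0, -3, -1], -1, 10], [[0, -3, -1], -1, 10]]'

```text
time: 18.45
tool_pos: [0.5026, 0.1532, 0.0537]
eef_rot: [1.529, -2.741, -0.01]
wrist_force: [-11.5, 13.8, 7.1]
opening: 0.268
gripper_force: 51.1
```

```bash
python3 m.py
```

```text
68.89625600836993 0.09661722938213593
F tool [-5.7 17.1 -6.9]
t 18.45 tcp [0.5026 0.1532 0.0537] yaw -121.7 F [-11.5  13.8   7.1] T [ 2.24  1.72 -0.17] open 0.268 grip 51.1
   [ 2.6 10.3  0.1] 7.4
   [3.1 5.1 0. ] 4.4
   [3.4 0.3 0. ] 1.6
   [ 3.4 -2.7 -0. ] -0.1
```

Request:
step_arm --plan '[[[0, -0.5, 0], 0, 10], [[0, -0.5, 0], 0, 10], [[0, -0.5, 0], 0, 10], [[0, -0.5, 0], 0, 10], [[0, -0.5, 0], 0, 10], [[0, -0.5, 0], 0, 10], [[0, -0.5, 0], 0, 10], [[0, -0.5, 0], 0, 10]]'

```text
time: 19.25
tool_pos: [0.5027, 0.1531, 0.0537]
eef_rot: [1.528, -2.74, -0.01]
wrist_force: [-13.5, 14.5, 8.3]
opening: 0.268
gripper_force: 51.3
```

```bash
python3 m.py
python3 - <<'E'
from h import *
a=snap('side','side7'); b=snap('top','top7')
def crop(I,c,z,w=100,h=120):
    x0,y0=int(c[0]-w/2),int(c[1]-h/2); return cv2.resize(I['pixels'][y0:y0+h,x0:x0+w,::-1],(w*z,h*z),interpolation=cv2.INTER_CUBIC)
p=[.51,.18,.05]; cv2.imwrite('pics/c7.png',np.hstack([crop(b,proj(b,p)[0],4),crop(a,proj(a,p)[0],4)]))
E
```

```text
68.96183662616895 0.09663818743149581
F tool [-5.2 19.2 -8.1]
t 19.25 tcp [0.5027 0.1531 0.0537] yaw -121.7 F [-13.5  14.5   8.3] T [ 2.34  1.8  -0.21] open 0.268 grip 51.3
   [ 2.6 10.5  0.1] 7.4
   [3.1 5.2 0. ] 4.4
   [3.4 0.5 0. ] 1.7
   [ 3.4 -2.6 -0. ] -0.1
```

View pics/c7.png

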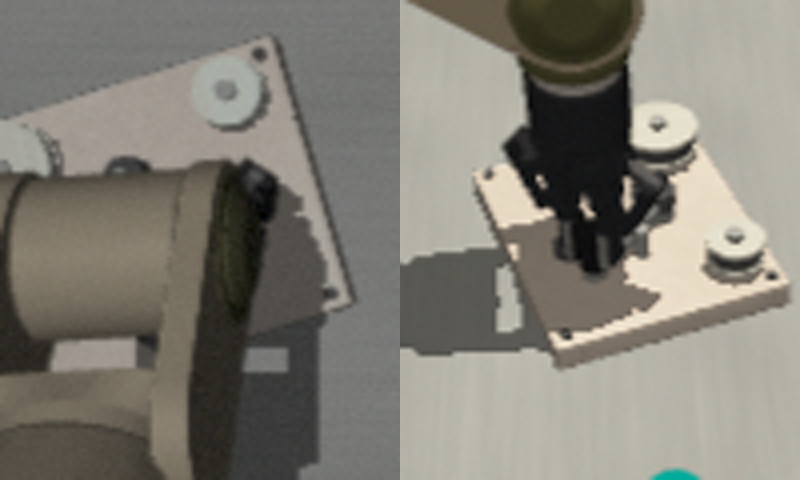

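Both views show the arm stopped against the post with the gripper still on the roller. Angle is about 69° (1.2 rad) with 19 N held against the hard stop. Handing in.

```bash
python3 -c "
from cell import arm
print(arm.sign_off())"
```

```text
the job is handed in; nothing more can be done
None
```

The lock pin is flush and the mallet is back on the bench clear of the drive. The tensioner is held at its stop (about 1.2 rad, 19 N push), and the job was handed in at about 19 s.

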